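Flip a mosaic plaque face up against the fence of a bench board

ROBOT

A 6-joint arm with a two-finger parallel gripper is mounted at the origin on the work surface. World frame = base frame: x ahead of the robot, y to its left, z up, the work surface at z = 0. Lengths are in mm, angles in rad, forces in N, time in s.
With the tool pointing down it reaches from about 400 to 825 mm from the base axis. Payload 7 kg.
Tool frame: the origin (TCP) lies on the centre line of the jaws, within the pads' length; the fingertips stand 14 mm ahead of it and the grasp point (between the pads) lies 5 mm behind it; z points along the fingers, y is the direction in which the jaws open and shut (so a half turn about z gives the same grasp; the last joint's range is limited). The gripper opens to 85 mm and grips with 20 to 120 N. Pads are 22 mm wide; open, the fingers measure 114 mm over their backs; the gripper's body (76 mm by 85 mm) begins 54 mm behind the grasp point. The pads swing forward as they close: fully open they stand 13 mm farther back than shut.
Start: joints at [-0.99, 0.359, 0.012, 0, -1.224, -0.288], TCP at [194.802, -646.257, 224.402] pointing down, gripper open.
Joint ranges: [-3.07, 3.07], [-1.43, 2.12], [-1.02, 1.25], [-3.03, 1.67], [-3.05, -0], [-3.03, 3.03]. Speed limits (rad/s): [2.39, 2.39, 3.01, 3.14, 3.14, 3.14].

INTERFACE

Orientations are given as [roll, pitch, yaw] about the fixed x, y, z axes, in that order (R = Rz(yaw) Ry(pitch) Rx(roll)).
In Python, from cell import manip gives the robot as it stands. The module is installed in compiled form; this text tells all that it offers.
- The arm moves only by the tool apply_moves, never from a script. Its argument "moves" is a list of rows, each a list of 3 entries, a list of its own where there are three numbers: the shift along the tool's x, y, z in mm, then the turn, a rotation vector about the tool's x, y, z in degrees, then the opening, from 0 (shut) to 1 (fully open). In form: [[[tx, ty, tz], [wx, wy, wz], claw], ...]. A call has 1 to 12 rows; each row shifts and turns the commanded pose from where the row before left it, along the tool's axes as they then stand; what a row does not reach is not made up. A row lasts 1/12 s, in which the tool goes at most 41.7 mm and 7.16 degrees, less where a joint would pass 70% of its speed; a pose out of reach is approached as far as the arm can. A call is refused whole if a number of a shift passes 41.7 or a number of a turn 7.16, either way. A call with a gripper value outside its range is refused whole. The fingers move at their own pace and stop on an object; "squeeze" is the grip in N (left out, the last holds). Time passes only in rows, so rows that do not move let the fingers close. It gives the time, the measured TCP pose, the force and the opening at its end, in the units of the state.
- manip.read_state(): the state, without advancing time (a new reading comes with each control period).
- manip.read_camera(name): name is "side" or "top" or "wrist"; returns the picture (480x640x3 uint8, red, green, blue); there is no depth.
- manip.camera_info(name): a dict with "fx", "fy", "cx", "cy" (pixels), "distortion" ([k1, k2, p1, p2, k3] as OpenCV has them; the pictures are not rectified), "cam_to_world" (4x4, takes a point from camera to world coordinates). Camera axes: x right, y up, looking along -z (the intrinsics and any distortion apply to the point x, -y, -z); pixel columns grow to the right and rows downward; lengths in mm; the calibration is good to about 2 mm. A picture is of the moment at which its call begins: read the wrist's pose just before it. camera_info takes no time and is no camera call; for the wrist camera it gives the pose at the moment of the call.
- manip.job_done(): hands the job in, once; it reports no verdict.
The state is a dict: "time": time; "joint_pos": joint angles; "qd": joint speeds; "tau": joint torques, N m; "tcp_pos": TCP position; "tool_rot": TCP orientation; "force": force on the tool from outside, world axes, zero at the start; "torque": the same for the moment, N m; "opening": finger opening in mm.
Only numpy, scipy, OpenCV 4.12 (cv2) and the standard library are available. Lean on these libraries where they do the work, as an engineer would, in place of code of your own. Each camera call takes 0.05 s, during which the arm holds its last target.

TASK

The small mosaic plaque lies face down on the bench board. Do not grip it or lift it off the board: with the fingertips push it along the board against the leaning fence until it tips up and rests leaning against the fence, pause there a moment, then tip its raised edge back from behind, so that it topples over and lies flat on the board with the mosaic side up. Leave the jar, the mug and the round box where they stand.

Things in the scene. Friction and masses are not known exactly. Their poses are not given: they have to be found in the camera images.
- bench_board: Fixed laminated board, 220 mm wide, 12 mm thick, top at z = 12 mm, friction about 0.5; a white fence stands across its far end. Origin on the table top, under the middle of the foot line where the fence's face meets the board. x: level, from the open near end to the fence; y: along the fence; z up. The board runs from x = -200 to +50 mm and y = -110 to +110 mm.
- fence_top (a point): Middle of the top edge of the fence's face, 52 mm above the board's top and 30 mm beyond (+x of) the foot line; axes as the board's. The flat, slick face (friction about 0.12), 200 mm wide, leans back at 60 degrees from level. Panel 8 mm thick; with two lower blocks behind it, it ends 43 mm beyond the foot line; nothing stands close behind.
- plaque: Loose flat plaque, 90 (x) by 100 (y) by 8 mm (z), about 100 g, origin at its centre. Its +z side is bare wood with a steel hanger plate, its -z side the mosaic. At the start +z is up and +x roughly towards the fence. Pushed low at its -x edge, it rides up the fence until it leans flat on the face, 26 mm of it above the fence, and stays there. Pushed back past upright, it topples over.
- edge_far (a point): Middle of the plaque's +x edge (half-way through its thickness): the edge that meets the fence and rises.
- edge_near (a point): Middle of the plaque's -x edge (half-way through its thickness): the edge to push, which stays low.
- glue_jar: Bystander: white closed jar, 56 mm across, 85 mm tall, beside the board. Origin at the centre of its underside.
- mug: Bystander: white mug, 72 mm across plus its handle, 85 mm tall, beside the board. Origin at the centre of its underside.
- round_box: Bystander: round wooden box with lid, 74 mm across, 55 mm tall, beside the board. Origin at the centre of its underside.

How it is judged:
By the outcome, as a careful person would: the job done as asked, in the order asked, and still so for the second after the job is handed in, with the robot touching nothing.
It also fails if it takes over 48 s, if anything falls off the work surface, if the arm or the gripper's body presses on something with over 40 N, if the wrist force passes 120 N, or if a joint passes its speed limit or range.

## Working session

There is one attempt and no reset: what is moved stays moved. The work goes in short steps, Python scripts to look and compute and a tool call to move; the robot and the scene stay as the last step left them, time stands still between calls to the robot, and variables do not carry over. Pictures are saved under pics/ and viewed, and the job is handed in when it is done.

Besides the shell and the picture viewer there is one more tool, called after "Call:" by a JSON object that holds its "fn" and its "kwargs". apply_moves: Moves the arm, as the interface text tells. Its arguments: {"type":"object","properties":{"moves":{"type":"array"},"squeeze":{"type":"number"}},"required":["moves"]}

```bash
mkdir -p pics; cat > h.py <<'E'
import numpy as np, cv2
from cell import manip
def snap(n,f):
    i=manip.camera_info(n); im=manip.read_camera(n); cv2.imwrite('pics/'+f+'.png',im[:,:,::-1]); np.savez('pics/'+f+'.npz',im=im,T=np.array(i['cam_to_world']),k=np.array([i['fx'],i['fy'],i['cx'],i['cy']]),d=np.array(i['distortion'],float)); return im
def ld(f):
    return np.load('pics/'+f+'.npz')
def K(z):
    fx,fy,cx,cy=z['k']; return np.array([[fx,0,cx],[0,fy,cy],[0,0,1.]])
def rays(z,p):
    p=np.array(p,float).reshape(-1,1,2); u=cv2.undistortPoints(p,K(z),z['d']).reshape(-1,2)
    d=np.c_[u[:,0],-u[:,1],-np.ones(len(u))]@z['T'][:3,:3].T
    return z['T'][:3,3],d/np.linalg.norm(d,axis=1)[:,None]
def onz(z,p,h):
    o,d=rays(z,p); return o+d*((h-o[2])/d[:,2])[:,None]
def tri(z1,p1,z2,p2):
    o1,d1=rays(z1,p1);o2,d2=rays(z2,p2); out=[]
    for a,b in zip(d1,d2):
        s=np.linalg.lstsq(np.c_[a,-b],o2-o1,rcond=None)[0]
        x=o1+a*s[0];y=o2+b*s[1]; out.append(np.r_[(x+y)/2,np.linalg.norm(x-y)])
    return np.array(out)
def proj(z,P):
    P=np.atleast_2d(P); c=(P-z['T'][:3,3])@z['T'][:3,:3]; c=c*[1,-1,-1]
    return cv2.projectPoints(c.reshape(-1,1,3),np.zeros(3),np.zeros(3),K(z),z['d'])[0].reshape(-1,2)
E
python3 - <<'E'
from h import *
for n in('side','top','wrist'): snap(n,n+'0')
for n in('side','top','wrist'):print(n,ld(n+'0')['T'].round(2).tolist(),ld(n+'0')['k'],ld(n+'0')['d'])
print(manip.read_state())
E
```

```text
side [[-0.76, 0.4, -0.51, 90.89], [-0.65, -0.48, 0.59, 596.55], [-0.01, 0.78, 0.62, 670.02], [0.0, 0.0, 0.0, 1.0]] [543.58387122 543.58387122 317.00284684 233.45955428] [-0.00795501  0.          0.          0.          0.        ]
top [[0.01, 1.0, -0.06, 530.01], [-1.0, 0.01, 0.02, 35.48], [0.02, 0.06, 1.0, 1009.91], [0.0, 0.0, 0.0, 1.0]] [609.67787456 609.67787456 315.60504937 238.94691181] [-0.16386547  0.          0.          0.          0.        ]
wrist [[-0.29, -0.91, -0.29, 121.57], [0.96, -0.27, -0.09, -667.09], [0.0, -0.3, 0.95, 372.86], [0.0, 0.0, 0.0, 1.0]] [337.99071684 337.99071684 317.7867182  240.18561851] [-0.05177978  0.          0.          0.          0.        ]
{'time': 0.15, 'joint_pos': array([-9.89891726e-01,  3.59200152e-01,  1.12689550e-02, -2.54484861e-04,
       -1.22409774e+00, -2.88074200e-01]), 'qd': array([ 0.000929  , -0.00164875,  0.00251906,  0.00326207,  0.00032574,
        0.00125266]), 'tau': array([-2.50622315e-04, -5.83878493e+01,  2.93648082e+01,  6.94059715e+00,
       -4.29965832e-03,  2.24268113e-06]), 'tcp_pos': array([ 194.69631328, -645.92069707,  223.69313905]), 'tool_rot': array([ 3.14034286e+00, -1.20816624e-04, -2.84884880e+00]), 'force': array([-0.69947418,  0.99246017, -0.2849627 ]), 'torque': array([ 0.06438959, -0.05409925,  0.01398755]), 'opening': 85.46811297479135}
```

View pics/side0.png

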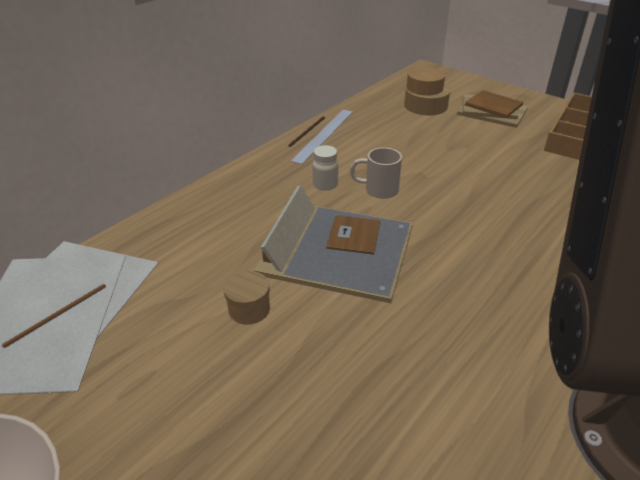

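View pics/top0.png

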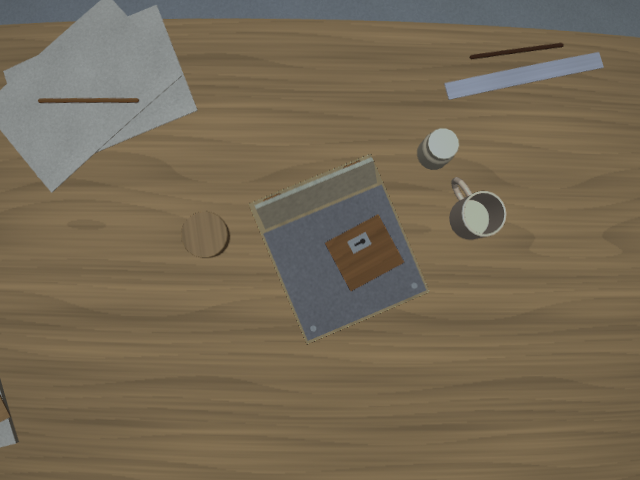

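View pics/wrist0.png

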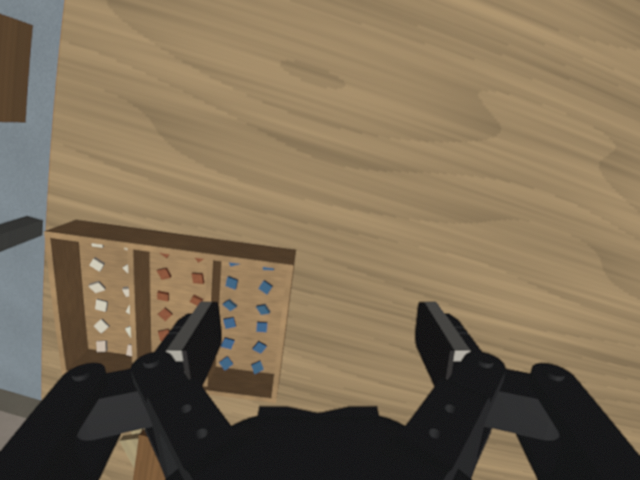

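The side and top views show the board with its fence at the far left, its foot line at about (262,231)-(383,185) in the top view. The plaque is the orange-brown patch around (365,253), and the mug, jar and box stand clear of it. Next I'll measure.

```bash
python3 - <<'E'
from h import *
def quad(im,m):
    c=max(cv2.findContours(m,cv2.RETR_EXTERNAL,cv2.CHAIN_APPROX_NONE)[0],key=cv2.contourArea)
    return c
out={}
for f,(x0,y0,x1,y1) in {'top0':(290,190,425,320),'side0':(315,205,400,265)}.items():
    z=ld(f); im=z['im'].astype(int)
    m=((im[:,:,0]-im[:,:,2])>35).astype(np.uint8)*255
    mm=np.zeros_like(m); mm[y0:y1,x0:x1]=m[y0:y1,x0:x1]
    mm=cv2.morphologyEx(mm,cv2.MORPH_OPEN,np.ones((5,5)))
    cs=[c for c in cv2.findContours(mm,cv2.RETR_EXTERNAL,cv2.CHAIN_APPROX_NONE)[0]]
    cs.sort(key=cv2.contourArea); c=cv2.convexHull(cs[-1])
    a=cv2.approxPolyDP(c,6,True).reshape(-1,2)
    print(f,cv2.contourArea(c),a.tolist())
    out[f]=a
    big=cv2.resize(z['im'][max(0,y0-60):y1+60,max(0,x0-60):x1+60,::-1],None,fx=2.6,fy=2.6,interpolation=cv2.INTER_CUBIC); cv2.imwrite('pics/z_'+f+'.png',big); print(big.shape)
    print(onz(z,a,20).round(1).tolist())
E
```

```text
top0 3243.5 [[379, 216], [401, 263], [349, 288], [327, 242]]
(650, 663, 3)
[[630.8, -85.0, 20.0], [554.3, -121.6, 20.0], [512.7, -36.9, 20.0], [587.0, -0.3, 20.0]]
side0 1470.5 [[335, 217], [378, 220], [373, 251], [329, 247]]
(468, 533, 3)
[[629.9, -79.2, 20.0], [558.7, -126.0, 20.0], [510.9, -43.4, 20.0], [580.1, -0.3, 20.0]]
```

View pics/z_top0.png

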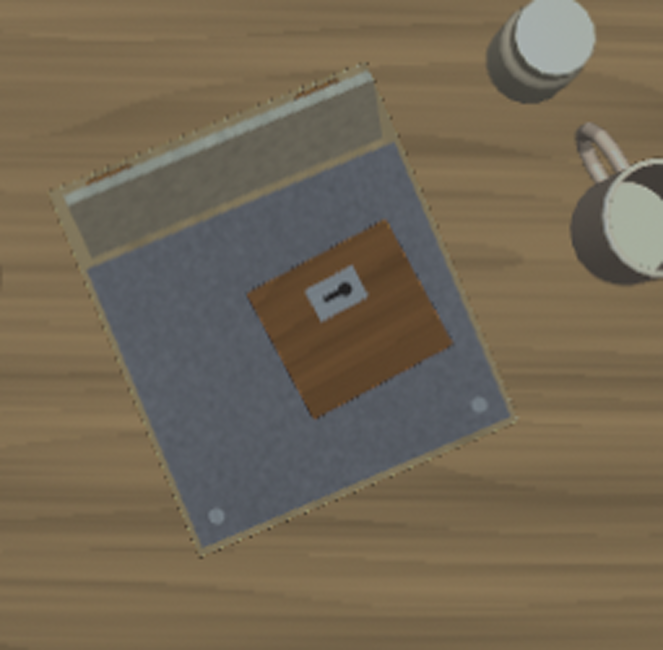

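View pics/z_side0.png

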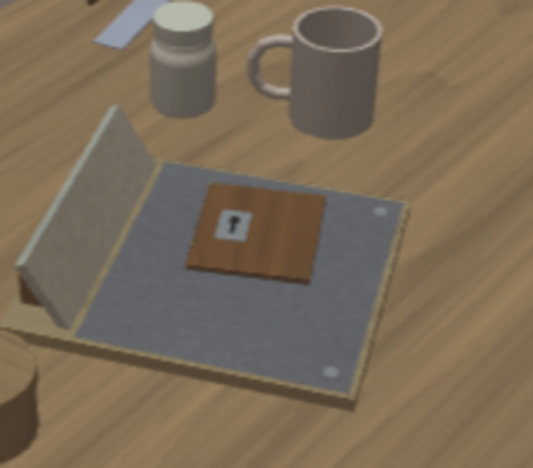

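```bash
python3 - <<'E'
from h import *
zt,zs=ld('top0'),ld('side0')
T=lambda p:np.array(p)/2.6+[230,130]-.3
S=lambda p:np.array(p)/2.6+[255,145]-.3
names=['pl farR','pl nearR','pl nearL','pl farL','bd nearR','bd nearL','fence topL','fence topR','footL','footR']
t=T([[385,222],[452,344],[316,418],[247,294],[514,418],[201,552],[68,205],[370,80],[92,260],[382,138]])
s=S([[212,184],[326,196],[308,280],[188,267],[406,204],[355,398],[22,268],[116,108],[70,325],[156,162]])
for n,r in zip(names,tri(zt,t,zs,s).round(1)):print(n,r)
pt=onz(zt,t[:4],20); ps=onz(zs,s[:4],20)
bt=onz(zt,t[4:6],12)
print(pt.round(1)); print(ps.round(1)); print(bt.round(1), np.linalg.norm(bt[0]-bt[1]))
for q in(pt,ps):
  c=q.mean(0); e=(q[0]+q[3]-q[1]-q[2])/2; print('c',c,'yaw',np.degrees(np.arctan2(e[1],e[0])),np.linalg.norm(e),np.linalg.norm((q[3]+q[2]-q[0]-q[1])/2))
e=bt[1]-bt[0]; print('board yaw',np.degrees(np.arctan2(-e[0],e[1])))
bs=onz(zs,s[4:6],12);e=bs[1]-bs[0]; print(bs.round(1),'board yaw',np.degrees(np.arctan2(-e[0],e[1])))
E
```

```text
pl farR [631.5 -83.5  20.6   1.9]
pl nearR [ 555.2 -126.2   21.4    2. ]
pl nearL [ 5.087e+02 -4.070e+01  1.960e+01  2.000e-01]
pl farL [584.6   2.4  18.4   3. ]
bd nearR [ 509.1 -167.6   12.     1.4]
bd nearL [422.3  29.   12.5   3.6]
fence topL [6.354e+02 1.130e+02 6.140e+01 4.000e-01]
fence topR [ 7.143e+02 -6.850e+01  6.270e+01  3.000e-01]
footL [6.057e+02 1.007e+02 1.880e+01 3.000e-01]
footR [685.7 -81.5  17.4   0.9]
[[ 632.3  -83.    20. ]
 [ 556.  -125.8   20. ]
 [ 508.8  -40.6   20. ]
 [ 585.7    3.4   20. ]]
[[ 631.2  -84.8   20. ]
 [ 555.4 -128.4   20. ]
 [ 508.4  -40.4   20. ]
 [ 582.2    3.    20. ]]
[[ 509.7 -167.2   12. ]
 [ 423.7   30.1   12. ]] 215.1602819793179
c [570.68864537 -61.4952516   20.        ] yaw 29.54415297601848 88.0752188578995 97.81255764248819
c [569.28603245 -62.63626021  20.        ] yaw 30.170125433117217 86.55463845123592 100.1303724679024
board yaw 23.560141986528702
[[ 508.6 -168.1   12. ]
 [ 421.1   27.4   12. ]] board yaw 24.110330884845762
```

Call:
{"fn": "apply_moves", "kwargs": {"moves": [[[0,0,0],[0,0,-6.8],0.6],[[-31,24,0],[0,0,0],0.6],[[-31,24,0],[0,0,0],0.6],[[-31,24,0],[0,0,0],0.6],[[-31,24,0],[0,0,0],0.6],[[-31,24,0],[0,0,0],0.6],[[-31,24,0],[0,0,0],0.6],[[-31,24,0],[0,0,0],0.6],[[-31,24,0],[0,0,0],0.6]]}}

```text
time: 0.9
tcp_pos: [345.7, -369.3, 224.4]
tool_rot: [3.142, 0.0, -2.73]
force: [1.7, -0.2, 0.2]
opening: 51.2
```

Call:
{"fn": "apply_moves", "kwargs": {"moves": [[[-31,24,0],[0,0,0],0.6],[[-31,24,0],[0,0,0],0.6],[[-31,24,0],[0,0,0],0.6],[[-31,24,0],[0,0,0],0.6],[[-31,24,0],[0,0,0],0.6],[[-31,24,0],[0,0,0],0.6],[[-31,24,0],[0,0,0],0.6],[[-31,24,0],[0,0,0],0.6],[[0,0,0],[0,0,0],0.6],[[0,0,0],[0,0,0],0.6]]}}

```text
time: 1.73
tcp_pos: [496.4, -94.1, 224.0]
tool_rot: [3.141, -0.001, -2.727]
force: [-0.7, -1.0, -0.2]
opening: 51.4
```

```bash
cat >> h.py <<'E'
A=np.radians(23.6); F=np.array([648,10.5]); RB=np.array([[np.cos(A),np.sin(A)],[-np.sin(A),np.cos(A)]])
def bd(p): p=np.array(p,float); return np.r_[RB@(p[:2]-F),p[2:]]
def st():
    s=manip.read_state(); print('t %.2f'%s['time'],'board-frame tcp',bd(s['tcp_pos']).round(1),'rot',np.degrees(s['tool_rot']).round(2),'F',s['force'].round(1),'open',round(s['opening'],1)); return s
E
python3 - <<'E'
from h import *
st(); snap('wrist','w1'); snap('side','s1'); st()
E
```

```text
t 1.73 board-frame tcp [-180.8  -35.1  224. ] rot [ 1.7998e+02 -4.0000e-02 -1.5623e+02] F [-0.7 -1.  -0.2] open 51.4
t 1.83 board-frame tcp [-182.5  -36.4  224.1] rot [ 1.7998e+02 -5.0000e-02 -1.5639e+02] F [-0.3 -0.9  0. ] open 51.1
```

View pics/w1.png

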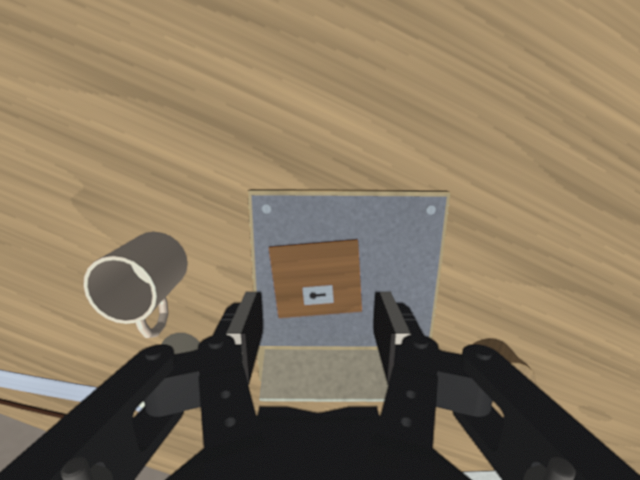

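View pics/s1.png

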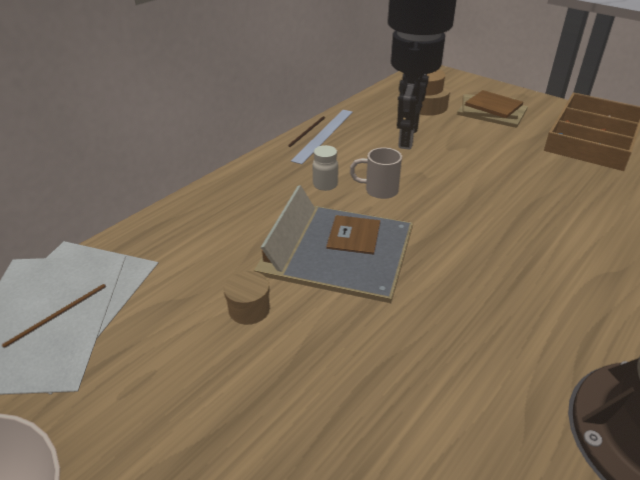

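The wrist view has the fence horizontal, so the tool is squared to it. The plaque corners are at about (270,247), (357,239), (361,311) and (277,318). I'll check the plaque position from this view, plus where the fingertips are.

```bash
python3 - <<'E'
from h import *
z=ld('w1'); 
for n,p,h in [('plaque',[[270,247],[357,239],[361,311],[277,318]],20),('boardnear',[[249,190],[447,191]],12),('foot',[[262,346],[380,346]],12),('ftop',[[262,402],[384,402]],64)]:
    print(n,[bd(q).round(1).tolist() for q in onz(z,p,h)])
im=z['im']
c=cv2.resize(im[270:400,180:460,::-1],None,fx=2.8,fy=2.8,interpolation=cv2.INTER_CUBIC);cv2.imwrite('pics/w1z.png',c)
zs=ld('s1');c=cv2.resize(zs['im'][0:260,300:500,::-1],None,fx=2.3,fy=2.3,interpolation=cv2.INTER_CUBIC);cv2.imwrite('pics/s1z.png',c)
s=manip.read_state();p=s['tcp_pos']
for dz in (-25,-14,-5,0,5): print(dz,proj(zs,p+[0,0,dz]).round(1))
E
```

```text
plaque [[-136.5, -87.2, 20.0], [-146.0, 8.6, 20.0], [-57.1, 16.8, 20.0], [-47.4, -82.6, 20.0]]
boardnear [[-198.4, -108.4, 12.0], [-198.1, 105.2, 12.0]]
foot [[-2.5, -104.0, 12.0], [-2.8, 44.0, 12.0]]
ftop [[37.0, -98.2, 64.0], [36.9, 42.3, 64.0]]
-25 [[405.  157.9]]
-14 [[405.6 152.1]]
-5 [[406.1 147.3]]
0 [[406.4 144.7]]
5 [[406.7 142. ]]
```

View pics/s1z.png

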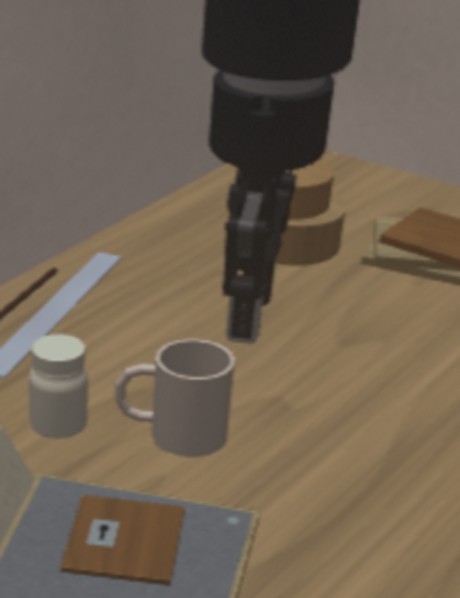

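View pics/w1z.png

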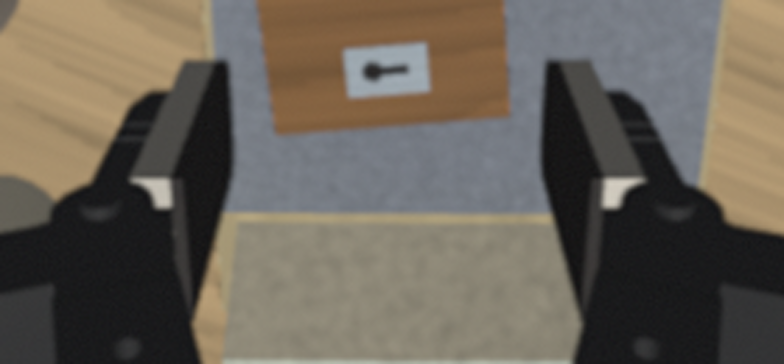

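```bash
python3 - <<'E'
from h import *
zs=ld('s1');zw=ld('w1')
s=manip.read_state();p=s['tcp_pos']
for f in(26,39):
 for dz in (-14,-10,-6,-2): print(f,dz,[ (proj(zs,p+np.r_[RB.T@np.array([xx,f]),dz])).round(1).tolist() for xx in(-11,11)],[ (proj(zw,p+np.r_[RB.T@np.array([xx,f]),dz])).round(1).tolist() for xx in (-11,11)])
E
```

```text
26 -14 [[[409.6, 160.9]], [[396.2, 158.9]]] [[[364.2, 261.4]], [[362.4, 299.5]]]
26 -10 [[[409.8, 158.8]], [[396.4, 156.8]]] [[[365.3, 264.2]], [[363.3, 303.1]]]
26 -6 [[[410.1, 156.6]], [[396.6, 154.7]]] [[[366.4, 267.2]], [[364.3, 306.8]]]
26 -2 [[[410.3, 154.4]], [[396.8, 152.5]]] [[[367.5, 270.4]], [[365.4, 310.7]]]
39 -14 [[[408.3, 165.0]], [[394.7, 163.0]]] [[[389.3, 261.4]], [[386.5, 299.5]]]
39 -10 [[[408.5, 162.8]], [[394.9, 160.8]]] [[[390.8, 264.3]], [[387.9, 303.1]]]
39 -6 [[[408.7, 160.6]], [[395.1, 158.7]]] [[[392.5, 267.2]], [[389.4, 306.8]]]
39 -2 [[[409.0, 158.5]], [[395.3, 156.5]]] [[[394.2, 270.4]], [[391.0, 310.6]]]
```

Call:
{"fn": "apply_moves", "kwargs": {"moves": [[[0,0,30],[0,0,0],0.6],[[0,0,30],[0,0,0],0.6],[[0,0,30],[0,0,0],0.6],[[0,0,30],[0,0,0],0.6],[[0,0,30],[0,0,0],0.6],[[0,0,30],[0,0,0],0.6],[[0,0,0],[0,0,0],0.6],[[0,0,0],[0,0,0],0.6]]}}

```text
time: 2.5
tcp_pos: [494.4, -97.2, 43.8]
tool_rot: [3.141, -0.004, -2.732]
force: [1.7, -0.4, 1.5]
opening: 51.1
```

```bash
python3 - <<'E'
from h import *
st(); snap('side','s2'); snap('wrist','w2')
zs=ld('s2');c=cv2.resize(zs['im'][150:310,250:440,::-1],None,fx=3.6,fy=3.6,interpolation=cv2.INTER_CUBIC);cv2.imwrite('pics/s2z.png',c)
s=manip.read_state();p=s['tcp_pos']
for f in(26,39):
 for dz in (-14,-6,0,6): print(f,dz,[ (((proj(zs,p+np.r_[RB.T@np.array([xx,f]),dz]))-[250,150])*3.6).round(1).tolist() for xx in(-11,11)])
E
```

```text
t 2.50 board-frame tcp [-183.9  -37.2   43.8] rot [ 179.97   -0.21 -156.51] F [ 1.7 -0.4  1.5] open 51.1
26 -14 [[[538.6, 340.9]], [[495.9, 333.1]]]
26 -6 [[[540.0, 328.8]], [[497.0, 321.0]]]
26 0 [[[541.1, 319.6]], [[497.9, 311.8]]]
26 6 [[[542.1, 310.3]], [[498.8, 302.6]]]
39 -14 [[[534.0, 356.8]], [[490.9, 348.9]]]
39 -6 [[[535.4, 344.6]], [[492.0, 336.7]]]
39 0 [[[536.4, 335.4]], [[492.9, 327.5]]]
39 6 [[[537.4, 326.1]], [[493.7, 318.2]]]
```

View pics/s2z.png

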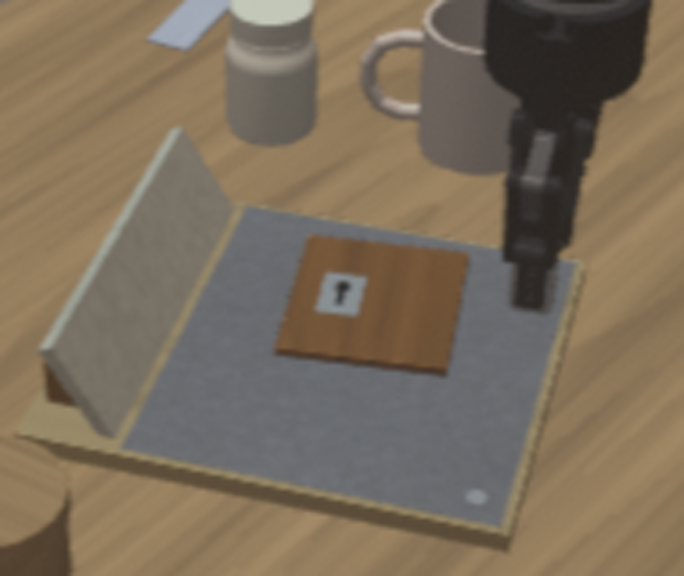

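View pics/w2.png

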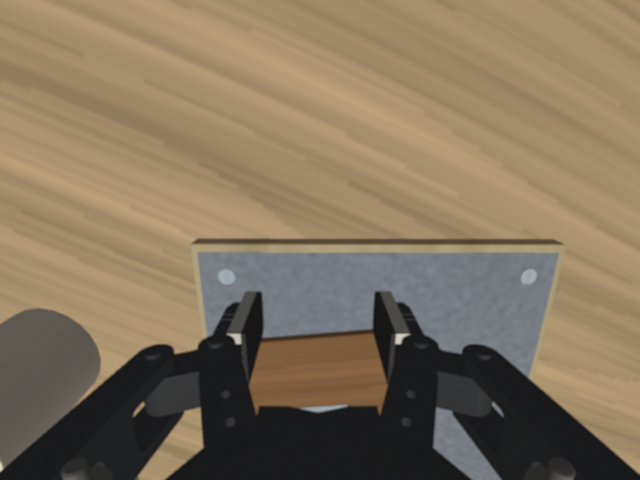

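Call:
{"fn": "apply_moves", "kwargs": {"moves": [[[0,0,8],[0,0,0],0.6],[[0,0,8],[0,0,0],0.6],[[0,0,3],[0,0,0],0.6],[[0,0,0],[0,0,0],0.6],[[0,0,0],[0,0,0],0.6]]}}

```text
time: 3.02
tcp_pos: [495.7, -95.9, 25.4]
tool_rot: [3.142, -0.0, -2.73]
force: [-0.2, 0.2, 0.8]
opening: 51.5
```

```bash
python3 - <<'E'
from h import *
st(); snap('side','s3'); 
zs=ld('s3');c=cv2.resize(zs['im'][190:270,350:440,::-1],None,fx=7,fy=7,interpolation=cv2.INTER_CUBIC);cv2.imwrite('pics/s3z.png',c)
E
```

```text
t 3.02 board-frame tcp [-182.1  -36.5   25.4] rot [ 1.8000e+02 -2.0000e-02 -1.5641e+02] F [-0.2  0.2  0.8] open 51.5
```

View pics/s3z.png

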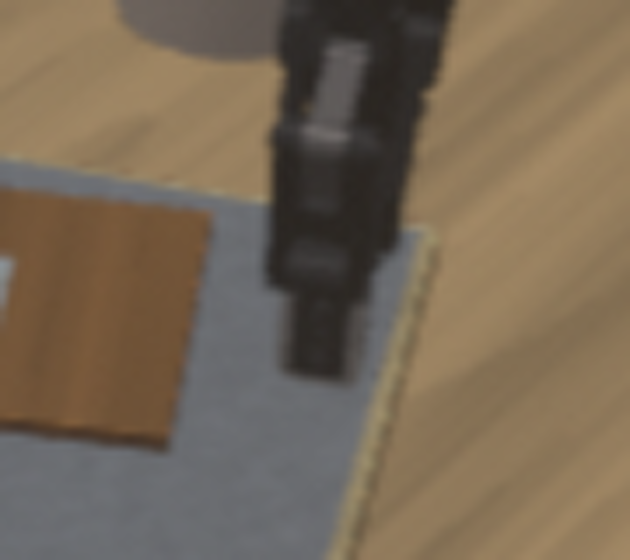

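```bash
python3 - <<'E'
from h import *
zs=ld('s3'); o,d=rays(zs,[[284/7+350-.5,376/7+190-.5],[355/7+350-.5,382/7+190-.5]])
for f in(26,32,39):
  for a in d:
    n=RB[1]; t=((n@F)+(-36.5+f)-n@o[:2])/(n@a[:2]); print(f,bd(o+a*t).round(1))
E
```

```text
26 [-174.9  -10.5   32.3]
26 [-193.5  -10.5   34.6]
32 [-175.7   -4.5   37.3]
32 [-194.1   -4.5   39.6]
39 [-176.6    2.5   43.1]
39 [-194.9    2.5   45.3]
```

Call:
{"fn": "apply_moves", "kwargs": {"moves": [[[0,0,1.5],[0,0,0],0.6],[[0,0,1.5],[0,0,0],0.6],[[0,0,0],[0,0,0],0.6]]}}

```text
time: 3.32
tcp_pos: [495.7, -95.9, 22.2]
tool_rot: [3.142, -0.0, -2.73]
force: [-0.4, 0.5, -0.1]
opening: 51.4
```

Call:
{"fn": "apply_moves", "kwargs": {"moves": [[[0,0,1.5],[0,0,0],0.6],[[0,0,0],[0,0,0],0.6]]}}

```text
time: 3.48
tcp_pos: [495.7, -95.9, 20.7]
tool_rot: [3.142, -0.0, -2.73]
force: [-0.2, 0.1, 0.2]
opening: 51.3
```

Call:
{"fn": "apply_moves", "kwargs": {"moves": [[[0,0,1.5],[0,0,0],0.6],[[0,0,0],[0,0,0],0.6]]}}

```text
time: 3.65
tcp_pos: [495.7, -95.9, 19.2]
tool_rot: [3.141, -0.0, -2.73]
force: [-0.3, 0.6, 1.1]
opening: 51.2
```

Call:
{"fn": "apply_moves", "kwargs": {"moves": [[[0,0,1.5],[0,0,0],0.6],[[0,0,0],[0,0,0],0.6]]}}

```text
time: 3.82
tcp_pos: [495.7, -95.9, 17.7]
tool_rot: [3.141, -0.0, -2.73]
force: [0.5, 0.4, -0.1]
opening: 51.3
```

Call:
{"fn": "apply_moves", "kwargs": {"moves": [[[0,0,1.5],[0,0,0],0.6],[[0,0,0],[0,0,0],0.6]]}}

```text
time: 3.98
tcp_pos: [495.7, -95.9, 16.2]
tool_rot: [3.141, -0.0, -2.73]
force: [0.1, -0.6, -0.4]
opening: 51.7
```

Call:
{"fn": "apply_moves", "kwargs": {"moves": [[[0,0,1.5],[0,0,0],0.6],[[0,0,0],[0,0,0],0.6]]}}

```text
time: 4.15
tcp_pos: [495.7, -95.9, 14.7]
tool_rot: [3.142, -0.0, -2.73]
force: [0.3, -0.4, 0.1]
opening: 51.5
```

```bash
python3 - <<'E'
from h import *
st(); snap('side','s4'); snap('wrist','w4')
zs=ld('s4');c=cv2.resize(zs['im'][190:270,350:440,::-1],None,fx=7,fy=7,interpolation=cv2.INTER_CUBIC);cv2.imwrite('pics/s4z.png',c)
E
```

```text
t 4.15 board-frame tcp [-182.2  -36.6   14.7] rot [ 1.8000e+02 -1.0000e-02 -1.5642e+02] F [ 0.3 -0.4  0.1] open 51.5
```

View pics/s4z.png

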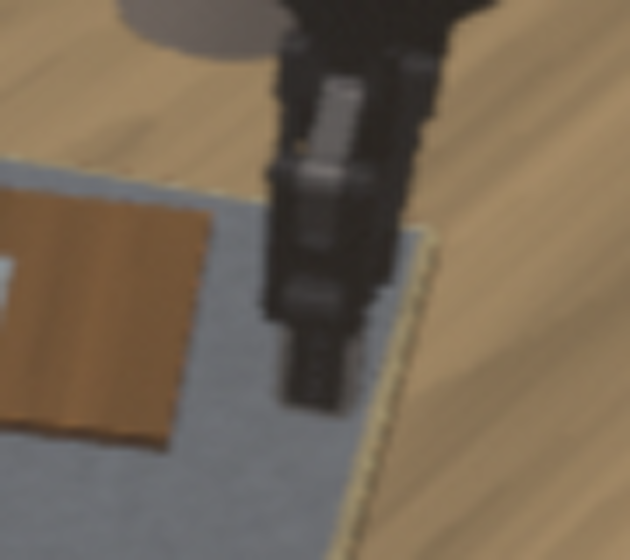

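View pics/w4.png

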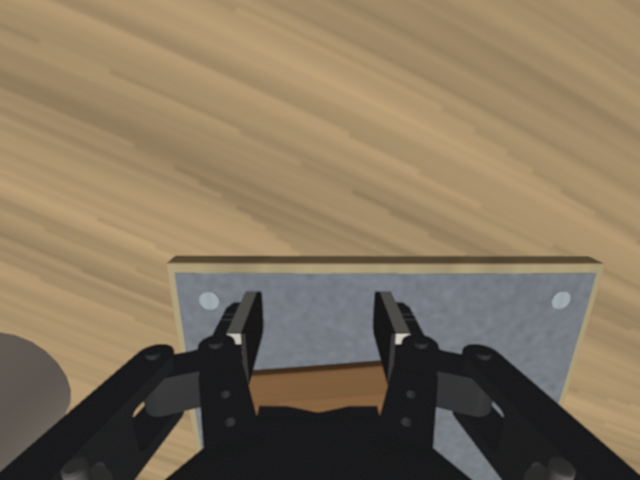

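Call:
{"fn": "apply_moves", "kwargs": {"moves": [[[0,0,1.5],[0,0,0],0.6],[[0,0,0],[0,0,0],0.6]]}}

```text
time: 4.42
tcp_pos: [495.7, -96.0, 13.2]
tool_rot: [3.142, -0.0, -2.73]
force: [-0.7, 0.7, -0.1]
opening: 51.5
```

Call:
{"fn": "apply_moves", "kwargs": {"moves": [[[0,0,1.5],[0,0,0],0.6],[[0,0,0],[0,0,0],0.6]]}}

```text
time: 4.58
tcp_pos: [495.7, -95.9, 11.7]
tool_rot: [3.142, -0.0, -2.73]
force: [0.5, -0.3, 0.3]
opening: 51.3
```

Call:
{"fn": "apply_moves", "kwargs": {"moves": [[[0,0,1.5],[0,0,0],0.6],[[0,0,0],[0,0,0],0.6]]}}

```text
time: 4.75
tcp_pos: [495.6, -95.9, 10.2]
tool_rot: [3.141, -0.0, -2.73]
force: [0.5, -0.6, -1.8]
opening: 51.2
```

Call:
{"fn": "apply_moves", "kwargs": {"moves": [[[0,0,1],[0,0,0],0.6],[[0,0,0],[0,0,0],0.6]]}}

```text
time: 4.92
tcp_pos: [495.7, -95.9, 9.3]
tool_rot: [3.142, -0.0, -2.73]
force: [0.2, -0.3, -0.0]
opening: 51.0
```

```bash
python3 - <<'E'
from h import *
st(); snap('side','s5'); 
zs=ld('s5');c=cv2.resize(zs['im'][190:270,350:440,::-1],None,fx=7,fy=7,interpolation=cv2.INTER_CUBIC);cv2.imwrite('pics/s5z.png',c)
E
```

```text
t 4.92 board-frame tcp [-182.2  -36.6    9.3] rot [ 1.8000e+02 -1.0000e-02 -1.5642e+02] F [ 0.2 -0.3 -0. ] open 51.0
```

View pics/s5z.png

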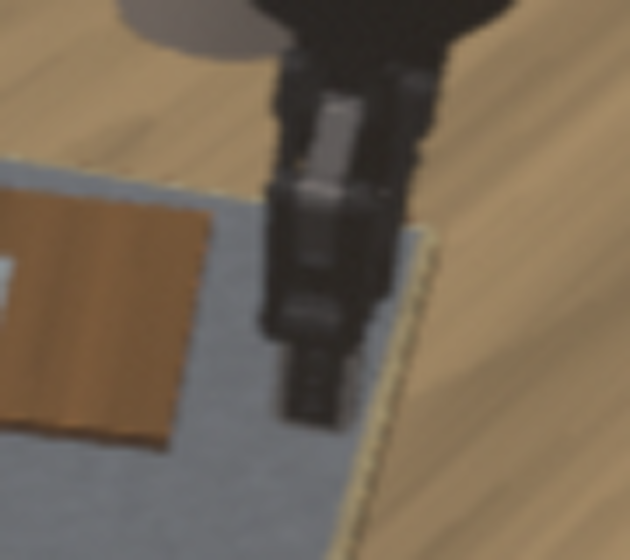

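Call:
{"fn": "apply_moves", "kwargs": {"moves": [[[0,0,1],[0,0,0],0.6],[[0,0,1],[0,0,0],0.6],[[0,0,0],[0,0,0],0.6]]}}

```text
time: 5.22
tcp_pos: [495.7, -95.9, 7.2]
tool_rot: [3.142, -0.0, -2.73]
force: [-0.2, 0.1, 0.2]
opening: 51.0
```

Call:
{"fn": "apply_moves", "kwargs": {"moves": [[[0,0,1],[0,0,0],0.6],[[0,0,0],[0,0,0],0.6]]}}

```text
time: 5.38
tcp_pos: [495.7, -95.9, 6.2]
tool_rot: [3.142, -0.0, -2.73]
force: [-0.1, 0.7, 0.2]
opening: 51.0
```

Call:
{"fn": "apply_moves", "kwargs": {"moves": [[[0,0,1],[0,0,0],0.6],[[0,0,0],[0,0,0],0.6]]}}

```text
time: 5.55
tcp_pos: [495.7, -95.9, 5.3]
tool_rot: [3.142, -0.0, -2.73]
force: [-1.4, 0.4, 0.4]
opening: 51.3
```

Call:
{"fn": "apply_moves", "kwargs": {"moves": [[[0,0,1],[0,0,0],0.6],[[0,0,0],[0,0,0],0.6]]}}

```text
time: 5.72
tcp_pos: [495.7, -95.9, 4.3]
tool_rot: [3.142, -0.0, -2.73]
force: [0.4, -0.1, 0.3]
opening: 51.3
```

```bash
python3 - <<'E'
from h import *
st(); snap('side','s6'); 
zs=ld('s6');c=cv2.resize(zs['im'][190:270,350:440,::-1],None,fx=7,fy=7,interpolation=cv2.INTER_CUBIC);cv2.imwrite('pics/s6z.png',c)
E
```

```text
t 5.72 board-frame tcp [-182.2  -36.6    4.3] rot [ 1.8000e+02 -1.0000e-02 -1.5643e+02] F [ 0.4 -0.1  0.3] open 51.3
```

View pics/s6z.png

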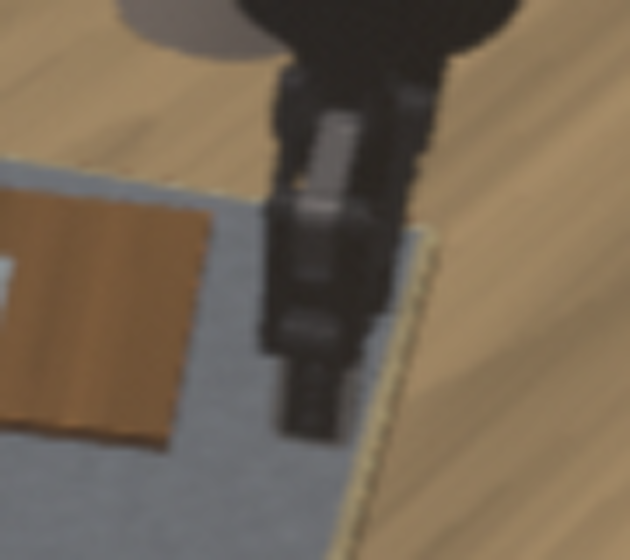

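Call:
{"fn": "apply_moves", "kwargs": {"moves": [[[0,0,1],[0,0,0],0.6],[[0,0,0],[0,0,0],0.6]]}}

```text
time: 5.93
tcp_pos: [495.8, -95.9, 3.3]
tool_rot: [3.142, -0.0, -2.73]
force: [-0.2, 0.8, -0.0]
opening: 51.5
```

Call:
{"fn": "apply_moves", "kwargs": {"moves": [[[0,0,1],[0,0,0],0.6],[[0,0,0],[0,0,0],0.6]]}}

```text
time: 6.1
tcp_pos: [495.7, -95.9, 2.3]
tool_rot: [3.142, -0.0, -2.73]
force: [0.2, -0.6, 0.3]
opening: 51.1
```

Call:
{"fn": "apply_moves", "kwargs": {"moves": [[[0,0,1],[0,0,0],0.6],[[0,0,0],[0,0,0],0.6]]}}

```text
time: 6.27
tcp_pos: [495.9, -95.9, 1.9]
tool_rot: [-3.141, 0.0, -2.73]
force: [-2.3, -0.3, 7.2]
opening: 51.2
```

Call:
{"fn": "apply_moves", "kwargs": {"moves": [[[0,0,1],[0,0,0],0.6],[[0,0,0],[0,0,0],0.6]]}}

```text
time: 6.43
tcp_pos: [495.9, -96.0, 1.8]
tool_rot: [-3.141, 0.0, -2.73]
force: [-5.7, 1.7, 20.7]
opening: 51.4
```

Call:
{"fn": "apply_moves", "kwargs": {"moves": [[[0,0,-4],[0,0,0],0.6],[[-7,0,0],[0,0,0],0.6],[[-7,0,0],[0,0,0],0.6],[[-7,0,0],[0,0,0],0.6],[[-5,0,0],[0,0,0],0.6],[[-5,0,0],[0,0,0],0.6],[[-5,0,0],[0,0,0],0.6],[[-5,0,0],[0,0,0],0.6],[[-5,0,0],[0,0,0],0.6],[[-5,0,0],[0,0,0],0.6],[[0,0,0],[0,0,0],0.6],[[0,0,0],[0,0,0],0.6]]}}

```text
time: 7.43
tcp_pos: [542.9, -75.4, 4.4]
tool_rot: [-3.142, 0.0, -2.73]
force: [0.4, -0.2, -0.8]
opening: 51.2
```

```bash
python3 - <<'E'
from h import *
st(); snap('side','s7'); 
zs=ld('s7');c=cv2.resize(zs['im'][150:310,230:440,::-1],None,fx=3.6,fy=3.6,interpolation=cv2.INTER_CUBIC);cv2.imwrite('pics/s7z.png',c)
snap('top','t7');zs=ld('t7');c=cv2.resize(zs['im'][140:350,230:440,::-1],None,fx=2.8,fy=2.8,interpolation=cv2.INTER_CUBIC);cv2.imwrite('pics/t7z.png',c)
E
```

```text
t 7.43 board-frame tcp [-130.7  -36.6    4.4] rot [-1.8000e+02  1.0000e-02 -1.5642e+02] F [ 0.4 -0.2 -0.8] open 51.2
```

View pics/s7z.png

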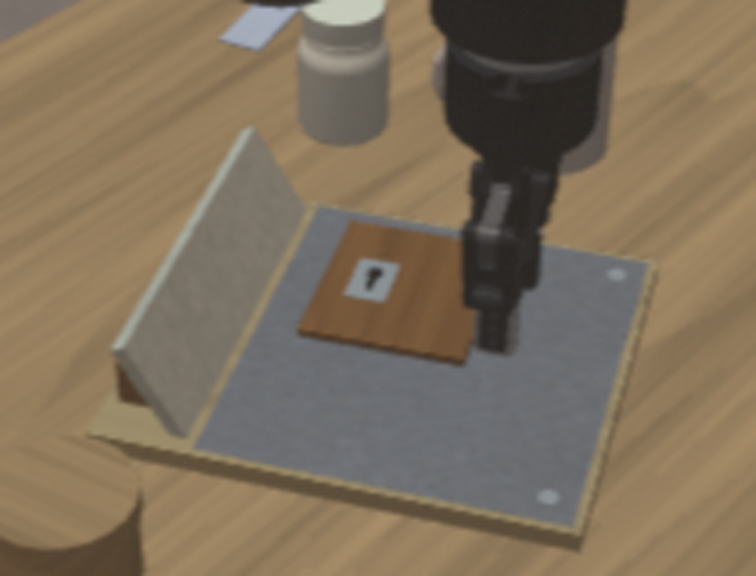

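View pics/t7z.png

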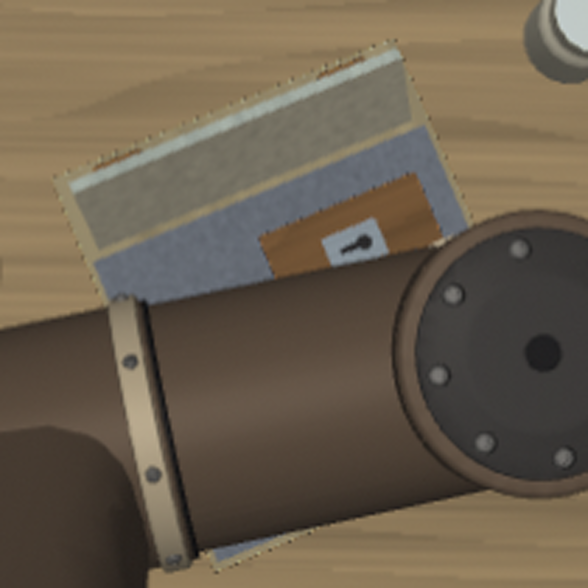

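The plaque now lies square to the fence, pushed from behind by both fingertips. On to the fence.

Call:
{"fn": "apply_moves", "kwargs": {"moves": [[[-5,0,0],[0,0,0],0.6],[[-5,0,0],[0,0,0],0.6],[[-5,0,0],[0,0,0],0.6],[[-5,0,0],[0,0,0],0.6],[[-5,0,0],[0,0,0],0.6],[[-5,0,0],[0,0,0],0.6],[[-5,0,0],[0,0,0],0.6],[[-5,0,0],[0,0,0],0.6],[[-5,0,0],[0,0,0],0.6],[[0,0,0],[0,0,0],0.6]]}}

```text
time: 8.37
tcp_pos: [585.3, -57.0, 4.4]
tool_rot: [-3.141, 0.001, -2.73]
force: [0.1, 0.3, -1.0]
opening: 51.1
```

```bash
python3 - <<'E'
from h import *
st(); snap('side','s8'); 
zs=ld('s8');c=cv2.resize(zs['im'][150:310,230:440,::-1],None,fx=3.6,fy=3.6,interpolation=cv2.INTER_CUBIC);cv2.imwrite('pics/s8z.png',c)
E
```

```text
t 8.37 board-frame tcp [-84.5 -36.8   4.4] rot [-1.7998e+02  8.0000e-02 -1.5640e+02] F [ 0.1  0.3 -1. ] open 51.1
```

View pics/s8z.png

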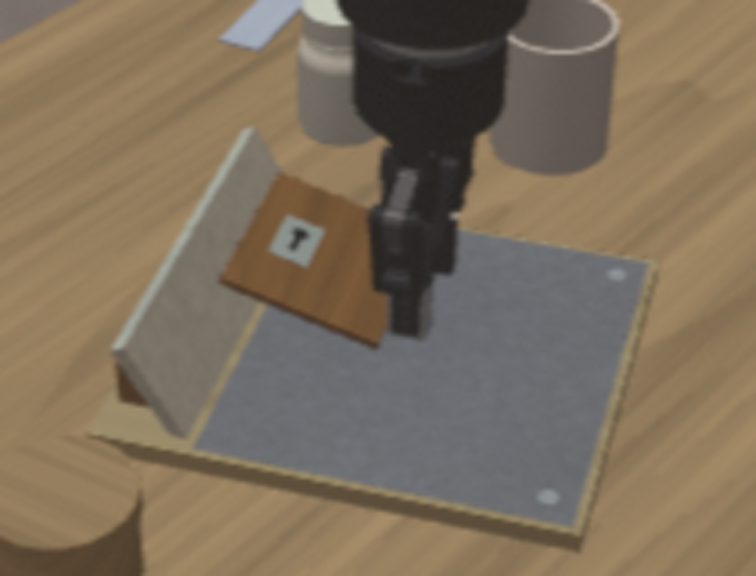

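Call:
{"fn": "apply_moves", "kwargs": {"moves": [[[0,0,0],[0,-7,0],0.6],[[-4.9,0,1.1],[0,0,0],0.6],[[-4.95,0,0.6],[0,0,0],0.6],[[-4.95,0,0.6],[0,0,0],0.6],[[-4.95,0,0.6],[0,0,0],0.6],[[-4.95,0,0.6],[0,0,0],0.6],[[-4.95,0,0.6],[0,0,0],0.6],[[-4.95,0,0.6],[0,0,0],0.6],[[0,0,0],[0,0,0],0.6]]}}

```text
time: 9.17
tcp_pos: [617.3, -43.0, 4.0]
tool_rot: [-3.141, 0.123, -2.729]
force: [0.3, 0.1, -0.4]
opening: 51.3
```

```bash
python3 - <<'E'
from h import *
st(); snap('side','s9'); 
zs=ld('s9');c=cv2.resize(zs['im'][150:310,230:440,::-1],None,fx=3.6,fy=3.6,interpolation=cv2.INTER_CUBIC);cv2.imwrite('pics/s9z.png',c)
E
```

```text
t 9.17 board-frame tcp [-49.5 -36.7   4. ] rot [-179.98    7.05 -156.38] F [ 0.3  0.1 -0.4] open 51.3
```

View pics/s9z.png

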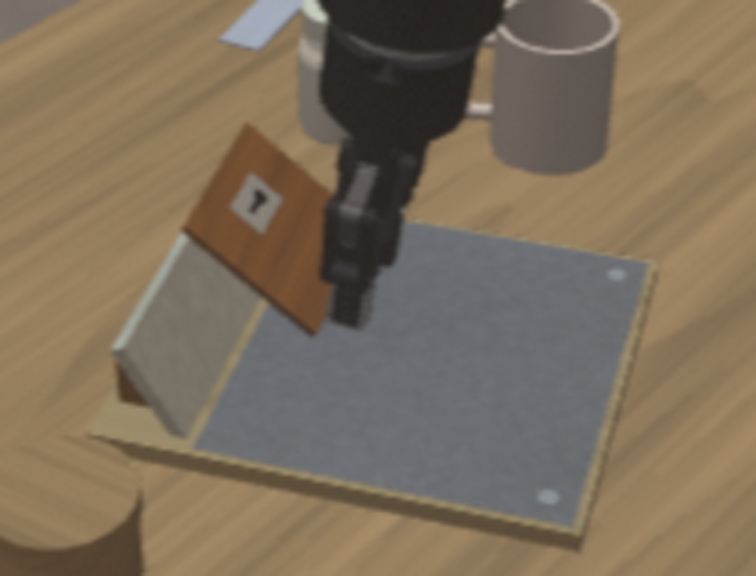

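Call:
{"fn": "apply_moves", "kwargs": {"moves": [[[-4.95,0,0.6],[0,0,0],0.6],[[-4.95,0,0.6],[0,0,0],0.6],[[-4.95,0,0.6],[0,0,0],0.6],[[-3,0,0.4],[0,0,0],0.6],[[-2,0,0.2],[0,0,0],0.6],[[0,0,0],[0,0,0],0.6]]}}

```text
time: 9.72
tcp_pos: [634.7, -35.4, 4.0]
tool_rot: [-3.141, 0.122, -2.73]
force: [-0.3, -0.4, 0.3]
opening: 51.2
```

```bash
python3 - <<'E'
from h import *
st(); snap('side','s10'); 
zs=ld('s10');c=cv2.resize(zs['im'][150:310,230:440,::-1],None,fx=3.6,fy=3.6,interpolation=cv2.INTER_CUBIC);cv2.imwrite('pics/s10z.png',c)
E
```

```text
t 9.72 board-frame tcp [-30.6 -36.7   4. ] rot [-179.99    7.02 -156.41] F [-0.3 -0.4  0.3] open 51.2
```

View pics/s10z.png

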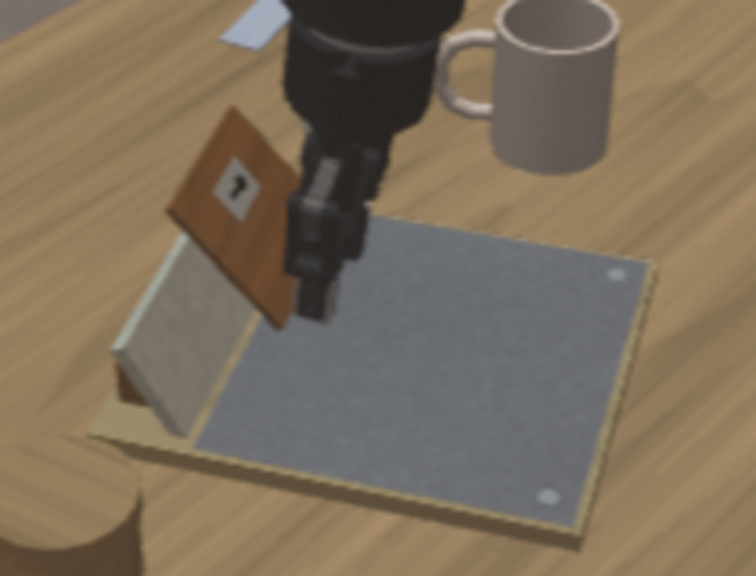

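Call:
{"fn": "apply_moves", "kwargs": {"moves": [[[-2,0,0.25],[0,0,0],0.6],[[-2,0,0.25],[0,0,0],0.6],[[-2,0,0.25],[0,0,0],0.6],[[-2,0,0.25],[0,0,0],0.6],[[0,0,0],[0,0,0],0.6]]}}

```text
time: 10.18
tcp_pos: [641.9, -32.2, 4.0]
tool_rot: [-3.141, 0.122, -2.73]
force: [-0.7, -0.1, -0.1]
opening: 51.1
```

Call:
{"fn": "apply_moves", "kwargs": {"moves": [[[-1.5,0,0.2],[0,0,0],0.6],[[-1.5,0,0.2],[0,0,0],0.6],[[0,0,0],[0,0,0],0.6]]}}

```text
time: 10.43
tcp_pos: [644.6, -31.0, 4.0]
tool_rot: [-3.142, 0.122, -2.73]
force: [-0.8, 0.2, -0.2]
opening: 51.2
```

```bash
python3 - <<'E'
from h import *
st(); snap('side','s11'); 
zs=ld('s11');c=cv2.resize(zs['im'][150:310,230:440,::-1],None,fx=3.6,fy=3.6,interpolation=cv2.INTER_CUBIC);cv2.imwrite('pics/s11z.png',c)
E
```

```text
t 10.43 board-frame tcp [-19.8 -36.7   4. ] rot [-180.      7.01 -156.42] F [-0.8  0.2 -0.2] open 51.2
```

View pics/s11z.png

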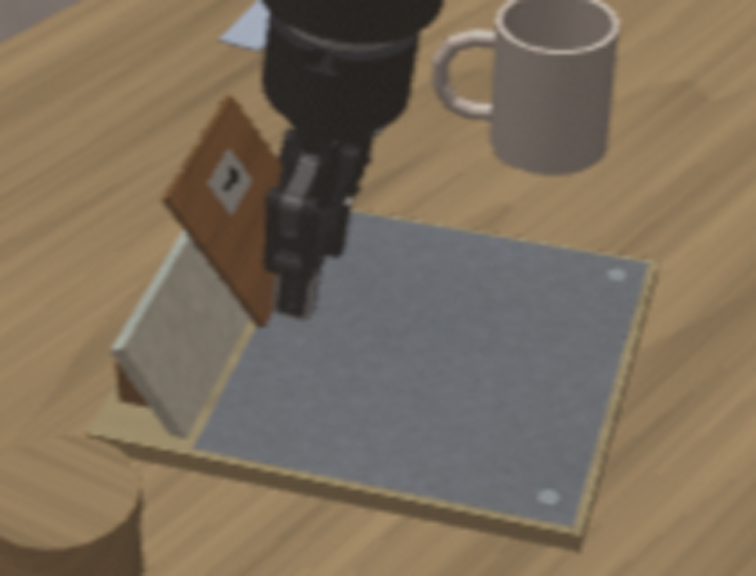

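Call:
{"fn": "apply_moves", "kwargs": {"moves": [[[-1,0,0.1],[0,0,0],0.6],[[-1,0,0.1],[0,0,0],0.6],[[0,0,0],[0,0,0],0.6]]}}

```text
time: 10.73
tcp_pos: [646.3, -30.3, 4.0]
tool_rot: [-3.142, 0.122, -2.73]
force: [-1.1, -0.6, -0.5]
opening: 51.2
```

Call:
{"fn": "apply_moves", "kwargs": {"moves": [[[-1,0,0.1],[0,0,0],0.6],[[0,0,0],[0,0,0],0.6]]}}

```text
time: 10.9
tcp_pos: [647.2, -29.9, 4.0]
tool_rot: [-3.142, 0.122, -2.73]
force: [-0.5, -0.4, 0.9]
opening: 51.5
```

Call:
{"fn": "apply_moves", "kwargs": {"moves": [[[-1,0,0.1],[0,0,0],0.6],[[0,0,0],[0,0,0],0.6]]}}

```text
time: 11.07
tcp_pos: [648.1, -29.5, 4.0]
tool_rot: [-3.142, 0.122, -2.73]
force: [-1.1, 0.8, -1.1]
opening: 51.0
```

```bash
python3 - <<'E'
from h import *
st(); snap('side','s12'); 
zs=ld('s12');c=cv2.resize(zs['im'][150:270,250:370,::-1],None,fx=5,fy=5,interpolation=cv2.INTER_CUBIC);cv2.imwrite('pics/s12z.png',c)
E
```

```text
t 11.07 board-frame tcp [-15.9 -36.7   4. ] rot [-180.      7.   -156.42] F [-1.1  0.8 -1.1] open 51.0
```

View pics/s12z.png

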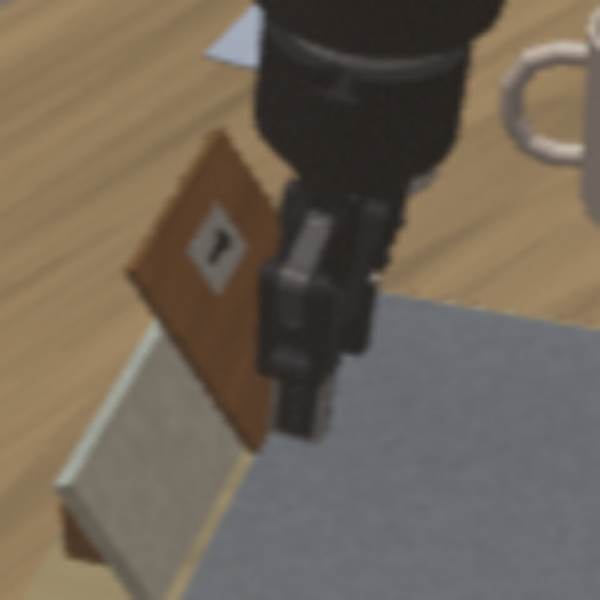

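Call:
{"fn": "apply_moves", "kwargs": {"moves": [[[-1,0,0.1],[0,0,0],0.6],[[0,0,0],[0,0,0],0.6]]}}

```text
time: 11.28
tcp_pos: [649.0, -29.1, 4.1]
tool_rot: [-3.142, 0.122, -2.73]
force: [0.3, 0.4, -0.1]
opening: 51.3
```

Call:
{"fn": "apply_moves", "kwargs": {"moves": [[[-1,0,0.1],[0,0,0],0.6],[[0,0,0],[0,0,0],0.6]]}}

```text
time: 11.45
tcp_pos: [649.5, -28.8, 4.0]
tool_rot: [3.141, 0.121, -2.73]
force: [-1.9, -0.7, 1.1]
opening: 51.2
```

Call:
{"fn": "apply_moves", "kwargs": {"moves": [[[-1,0,0.1],[0,0,0],0.6],[[0,0,0],[0,0,0],0.6]]}}

```text
time: 11.62
tcp_pos: [649.6, -28.8, 3.9]
tool_rot: [3.141, 0.12, -2.731]
force: [-4.7, -1.7, 3.7]
opening: 51.7
```

Contact force is rising and the arm has stopped, so the plaque looks seated. I'll withdraw slowly and let it rest.

Call:
{"fn": "apply_moves", "kwargs": {"moves": [[[2,0,-0.2],[0,0,0],0.6],[[4,0,-0.5],[0,0,0],0.6],[[8,0,-1],[0,0,0],0.6],[[10,0,-1.2],[0,0,0],0.6],[[12,0,-1.5],[0,0,0],0.6],[[12,0,-1.5],[0,0,0],0.6],[[0,0,0],[0,0,0],0.6],[[0,0,0],[0,0,0],0.6]]}}

```text
time: 12.28
tcp_pos: [605.5, -48.2, 4.5]
tool_rot: [-3.142, 0.122, -2.731]
force: [0.2, -0.7, 0.6]
opening: 51.0
```

```bash
python3 - <<'E'
from h import *
st(); snap('side','s13'); snap('wrist','w13')
zs=ld('s13');c=cv2.resize(zs['im'][150:310,230:440,::-1],None,fx=3.6,fy=3.6,interpolation=cv2.INTER_CUBIC);cv2.imwrite('pics/s13z.png',c)
E
```

```text
t 12.28 board-frame tcp [-62.4 -36.8   4.5] rot [-180.      7.01 -156.45] F [ 0.2 -0.7  0.6] open 51.0
```

View pics/s13z.png

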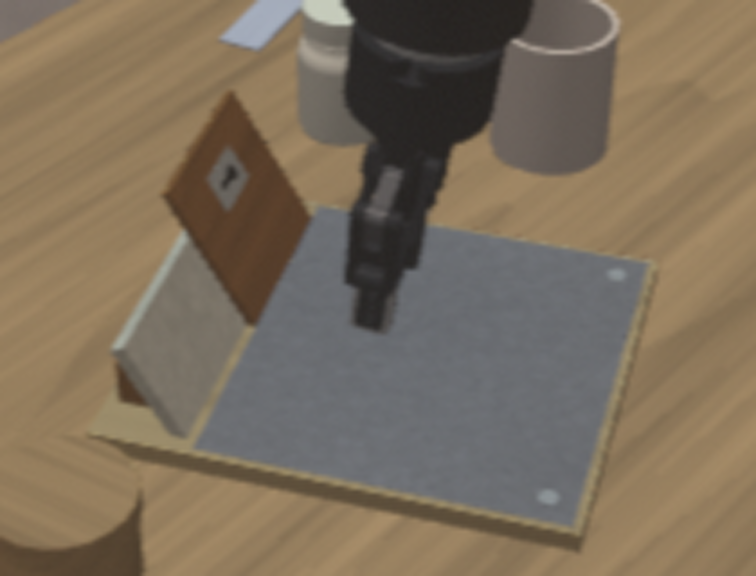

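View pics/w13.png

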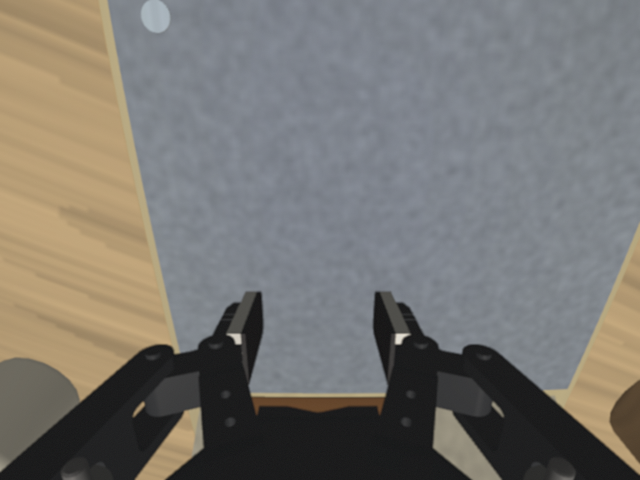

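The plaque rests flat against the fence by itself, its lower edge at about (255,322) in the zoom. Now I'll go up and over to the far side.

Call:
{"fn": "apply_moves", "kwargs": {"moves": [[[0,0,0],[0,7,0],0.6],[[0,0,-33],[0,0,0],0.6],[[0,0,-33],[0,0,0],0.6],[[0,0,-33],[0,0,0],0.6],[[0,0,-33],[0,0,0],0.6],[[-28,0,0],[0,0,0],0.6],[[-28,0,0],[0,0,0],0.6],[[-28,0,0],[0,0,0],0.6],[[-28,0,0],[0,0,0],0.6],[[-28,0,0],[0,0,0],0.6],[[0,0,0],[0,0,0],0.6],[[0,0,0],[0,0,0],0.6]]}}

```text
time: 13.38
tcp_pos: [735.7, 9.2, 134.7]
tool_rot: [3.141, -0.001, -2.729]
force: [-0.8, -0.7, 1.1]
opening: 51.1
```

```bash
python3 - <<'E'
from h import *
st(); snap('side','s14'); snap('wrist','w14');st()
zs=ld('s14');c=cv2.resize(zs['im'][50:310,180:440,::-1],None,fx=2.3,fy=2.3,interpolation=cv2.INTER_CUBIC);cv2.imwrite('pics/s14z.png',c)
E
```

```text
t 13.38 board-frame tcp [ 79.8 -36.3 134.7] rot [ 1.7999e+02 -6.0000e-02 -1.5639e+02] F [-0.8 -0.7  1.1] open 51.1
t 13.48 board-frame tcp [ 78.3 -36.6 135.5] rot [ 1.7999e+02 -6.0000e-02 -1.5642e+02] F [-0.3  0.3 -0.3] open 51.4
```

View pics/s14z.png

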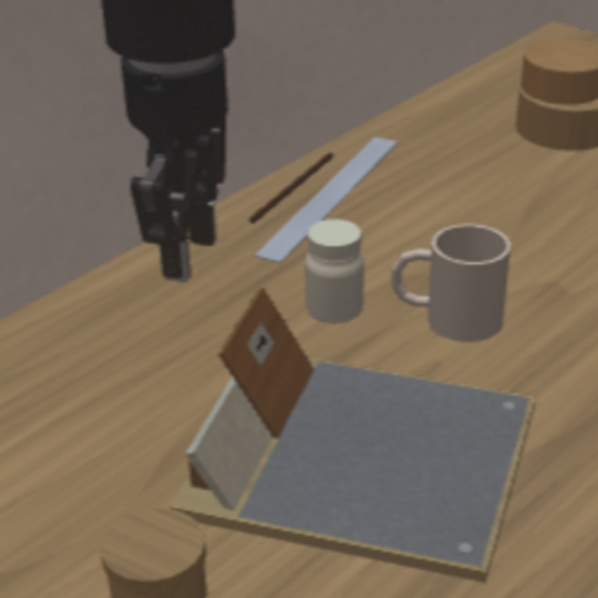

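View pics/w14.png

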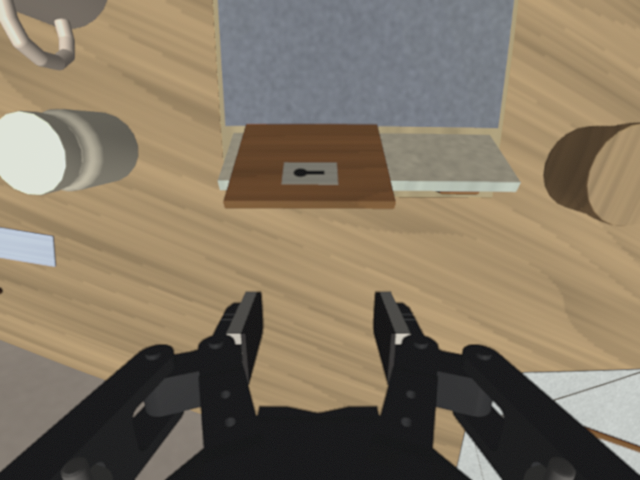

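```bash
python3 - <<'E'
from h import *
z=ld('w14');print([bd(q).round(1) for q in onz(z,[[225,205],[395,205]],90)],[bd(q).round(1) for q in onz(z,[[75,155]],85)])
print(bd(onz(ld('top0'),[[442,145]],85)[0]).round(1))
E
```

```text
[array([ 42.9, -90.1,  90. ]), array([43. ,  9.5, 90. ])] [array([  13.3, -179.1,   85. ])]
[   7.1 -206.3   85. ]
```

Call:
{"fn": "apply_moves", "kwargs": {"moves": [[[0,0,22],[0,0,0],0.6],[[0,0,22],[0,0,0],0.6],[[0,0,21],[0,0,0],0.6],[[0,0,0],[0,0,0],0.6],[[5,0,0],[0,0,0],0.6],[[5,0,0],[0,0,0],0.6],[[5,0,0],[0,0,0],0.6],[[0,0,0],[0,0,0],0.6]]}}

```text
time: 14.15
tcp_pos: [720.7, 2.0, 73.2]
tool_rot: [-3.141, 0.002, -2.73]
force: [-0.1, 0.1, 0.1]
opening: 51.0
```

```bash
python3 - <<'E'
from h import *
st(); snap('side','s15'); snap('wrist','w15')
zs=ld('s15');c=cv2.resize(zs['im'][150:270,220:340,::-1],None,fx=5,fy=5,interpolation=cv2.INTER_CUBIC);cv2.imwrite('pics/s15z.png',c)
E
```

```text
t 14.15 board-frame tcp [ 63.2 -36.9  73.2] rot [-1.7998e+02  1.3000e-01 -1.5644e+02] F [-0.1  0.1  0.1] open 51.0
```

View pics/s15z.png

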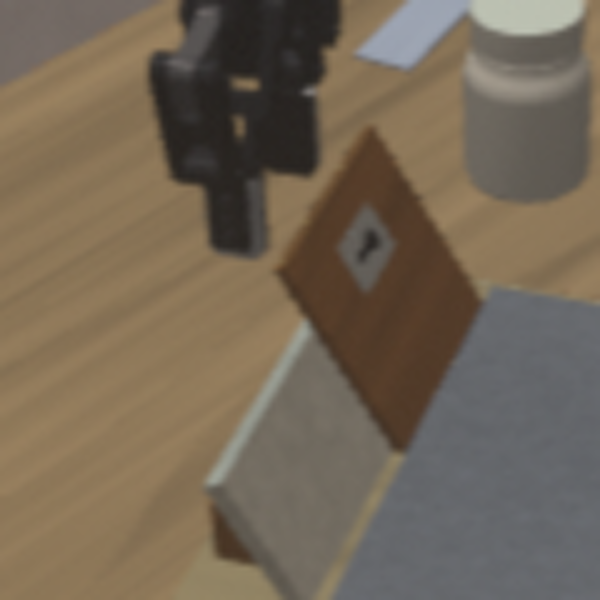

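View pics/w15.png

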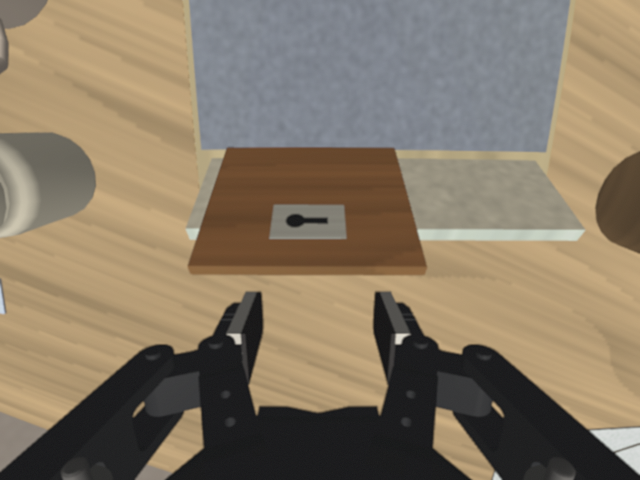

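Call:
{"fn": "apply_moves", "kwargs": {"moves": [[[0,0,5],[0,0,0],0.6],[[3,0,0],[0,0,0],0.6],[[3,0,0],[0,0,0],0.6],[[3,0,0],[0,0,0],0.6],[[3,0,0],[0,0,0],0.6],[[3,0,0],[0,0,0],0.6],[[3,0,0],[0,0,0],0.6],[[3,0,0],[0,0,0],0.6],[[3,0,0],[0,0,0],0.6],[[3,0,0],[0,0,0],0.6],[[0,0,0],[0,0,0],0.6]]}}

```text
time: 15.17
tcp_pos: [695.6, -8.7, 66.1]
tool_rot: [3.141, -0.0, -2.73]
force: [0.2, -0.5, -0.3]
opening: 51.4
```

```bash
python3 - <<'E'
from h import *
st(); snap('side','s16')
zs=ld('s16');c=cv2.resize(zs['im'][150:270,220:340,::-1],None,fx=5,fy=5,interpolation=cv2.INTER_CUBIC);cv2.imwrite('pics/s16z.png',c)
E
```

```text
t 15.17 board-frame tcp [ 35.9 -36.7  66.1] rot [ 1.7999e+02 -2.0000e-02 -1.5643e+02] F [ 0.2 -0.5 -0.3] open 51.4
```

View pics/s16z.png

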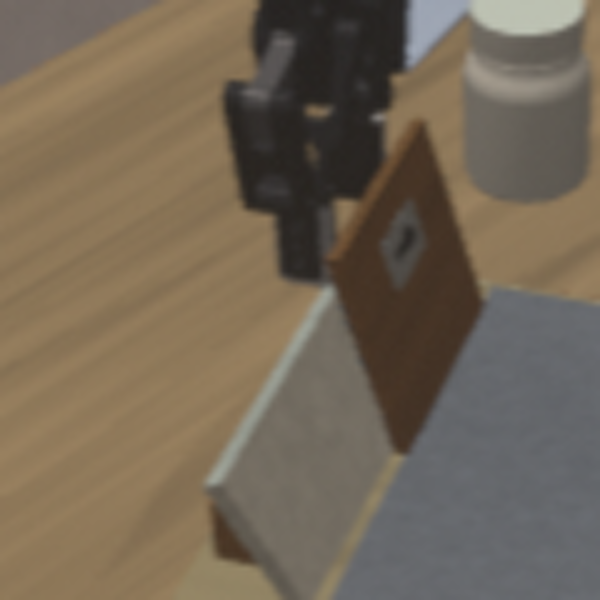

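Call:
{"fn": "apply_moves", "kwargs": {"moves": [[[3,0,0],[0,0,0],0.6],[[3,0,0],[0,0,0],0.6],[[3,0,0],[0,0,0],0.6],[[3,0,0],[0,0,0],0.6],[[3,0,0],[0,0,0],0.6],[[3,0,0],[0,0,0],0.6],[[2,0,0],[0,0,0],0.6],[[0,0,0],[0,0,0],0.6]]}}

```text
time: 15.88
tcp_pos: [677.5, -16.7, 66.2]
tool_rot: [3.142, -0.0, -2.73]
force: [0.5, 0.1, -0.4]
opening: 51.4
```

```bash
python3 - <<'E'
from h import *
st(); snap('side','s17')
zs=ld('s17');c=cv2.resize(zs['im'][150:270,220:340,::-1],None,fx=5,fy=5,interpolation=cv2.INTER_CUBIC);cv2.imwrite('pics/s17z.png',c)
E
```

```text
t 15.88 board-frame tcp [ 16.1 -36.7  66.2] rot [ 1.8000e+02 -1.0000e-02 -1.5643e+02] F [ 0.5  0.1 -0.4] open 51.4
```

View pics/s17z.png

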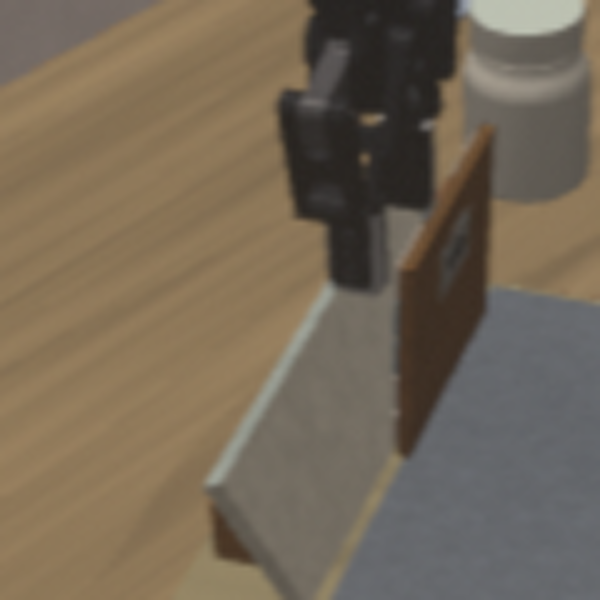

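Call:
{"fn": "apply_moves", "kwargs": {"moves": [[[2.5,0,0],[0,0,0],0.6],[[2.5,0,0],[0,0,0],0.6],[[2.5,0,0],[0,0,0],0.6],[[2.5,0,0],[0,0,0],0.6],[[2.5,0,0],[0,0,0],0.6],[[2.5,0,0],[0,0,0],0.6],[[2.5,0,0],[0,0,0],0.6],[[0,0,0],[0,0,0],0.6],[[0,0,0],[0,0,0],0.6],[[0,0,0],[0,0,0],0.6]]}}

```text
time: 16.77
tcp_pos: [662.0, -23.5, 66.2]
tool_rot: [-3.142, 0.0, -2.73]
force: [-0.4, -0.0, 0.7]
opening: 50.9
```

```bash
python3 - <<'E'
from h import *
st(); snap('side','s18')
zs=ld('s18');c=cv2.resize(zs['im'][150:310,220:430,::-1],None,fx=3.6,fy=3.6,interpolation=cv2.INTER_CUBIC);cv2.imwrite('pics/s18z.png',c)
E
```

```text
t 16.77 board-frame tcp [ -0.8 -36.7  66.2] rot [-1.8000e+02  1.0000e-02 -1.5642e+02] F [-0.4 -0.   0.7] open 50.9
```

View pics/s18z.png

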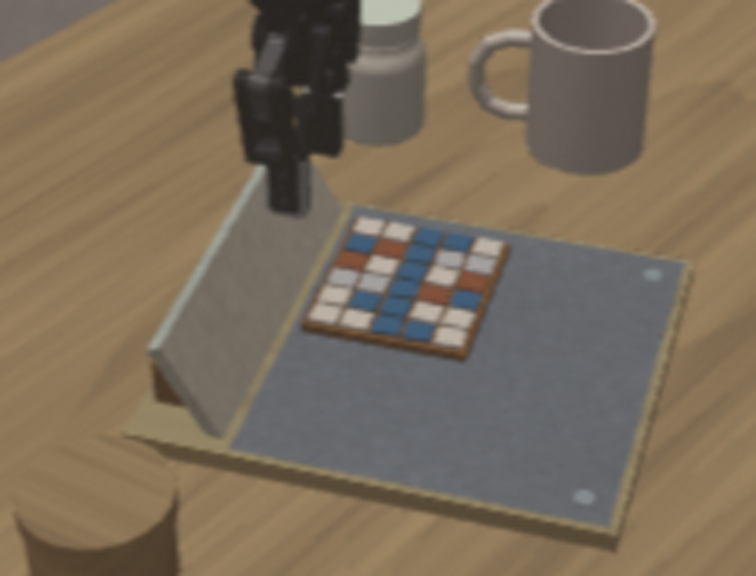

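The plaque lies flat with the mosaic up, with corners at about (355,215), (510,243), (467,357) and (303,325) in the zoom. I'll lift clear and check.

Call:
{"fn": "apply_moves", "kwargs": {"moves": [[[0,0,-25],[0,0,0],0.6],[[0,0,-35],[0,0,0],0.6],[[0,0,-35],[0,0,0],0.6],[[0,0,-35],[0,0,0],0.6],[[30,0,-10],[0,0,0],0.6],[[35,0,0],[0,0,0],0.6],[[35,0,0],[0,0,0],0.6],[[35,0,0],[0,0,0],0.6],[[35,0,0],[0,0,0],0.6],[[0,0,0],[0,0,0],0.6],[[0,0,0],[0,0,0],0.6],[[0,0,0],[0,0,0],0.6]]}}

```text
time: 17.82
tcp_pos: [506.5, -91.5, 206.7]
tool_rot: [-3.141, 0.001, -2.73]
force: [0.8, -0.6, 0.2]
opening: 51.4
```

```bash
python3 - <<'E'
from h import *
st(); snap('side','s19'); snap('wrist','w19')
z=ld('s19')
p=np.array([[355,215],[510,243],[467,353],[303,324]])/3.6+[220,150]
q=np.array([bd(x) for x in onz(z,p,20)]);print(q.round(1))
a=ld('side0')['im'].astype(int);b=z['im'].astype(int)
for n,(x0,y0,x1,y1) in dict(jar=(305,140,345,195),mug=(348,145,405,200),box=(218,270,275,325)).items(): print(n,np.abs(a-b)[y0:y1,x0:x1].mean().round(2))
E
```

```text
t 17.82 board-frame tcp [-170.5  -36.8  206.7] rot [-1.7997e+02  8.0000e-02 -1.5643e+02] F [ 0.8 -0.6  0.2] open 51.4
[[ -14.1  -89.3   20. ]
 [-103.7  -88.2   20. ]
 [-104.2    9.4   20. ]
 [ -16.    10.8   20. ]]
jar 1.3
mug 4.01
box 1.13
```

View pics/s19.png

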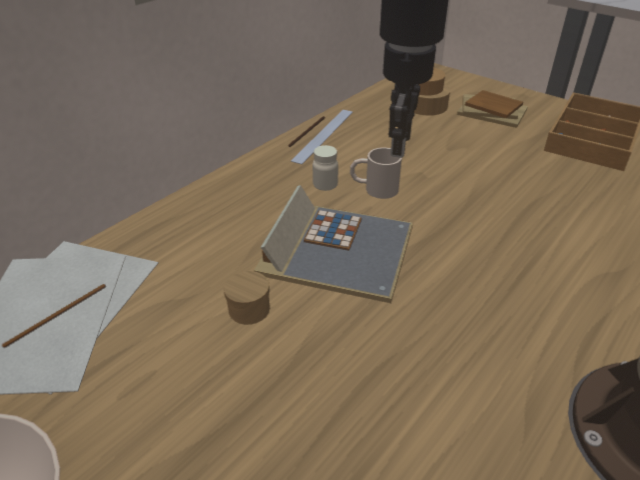

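View pics/w19.png

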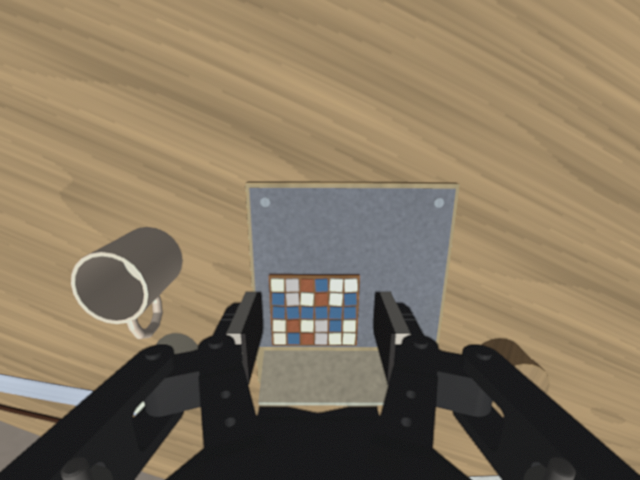

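The plaque measures about 89 × 98 mm on the z = 20 plane, so it is lying flat, and the bystanders are where they were. The robot is well clear.

```bash
python3 -c "
from h import *
print(manip.job_done())"
```

```text
the job is handed in; nothing more can be done
None
```

The plaque now lies flat on the board with the mosaic side up, and the job is handed in. The robot clock read about 18 s at the last check, against the 48 s limit.

**What I did:** With two spread fingertips I squared the plaque and pushed its near edge until it rode up the fence and seated, at about 5 N. I then withdrew the fingers, and it stood leaning by itself for about 3 s. From behind the fence I pushed its raised edge back past upright and it toppled over. It was never gripped or lifted.

**Last checks:**
- **Plaque:** its corners fall about 89 × 98 mm apart on the z = 20 mm plane, square to the fence, with its near-fence edge about 15 mm from the foot line.
- **Bystanders:** the jar and box look the same as in the first side picture. The mug's picture area differed slightly (mean 4.0 against about 1.2 for the others). I put that down to the gripper overlapping that part of the view, and the mug itself looks unmoved.
- **Forces:** the highest force I read was about 21 N, when I deliberately touched the board to find the fingertip height.

**One disagreement:** at the opening I used, the fingertips stood about 10 mm behind the TCP, not 14 mm ahead as the text says. The touch on the board and the side camera agreed on this, so I worked with the measured value.

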